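Tip the sleeve into the inspection cradle

TASK

The steel sleeve stands upright on the green cradle: push it over so that it falls, black-banded end first, into the trough, and then push it along the trough until that end rests against the orange end stop. Only push, never pinch, lift or carry the sleeve; leave the can, wrench, brass collar and blue bin where they are.

Things in the scene. Friction and masses are not known exactly. Their poses are not given: they have to be found in the camera images.
- sleeve: smooth steel cylinder, diameter 44 mm, 120 mm long, 0.45 to 0.8 kg; its dark bores are only painted. Origin at the centre of its foot face, z axis along it to the black-banded end. It starts upright near the white ring, foot 10 mm above the bench. A push of 1 to 2 N near its top tips it; past about 20 degrees it falls by itself. Lying, its axis is 32 mm above the bench; sliding it takes 3 to 9 N
- sleeve_top (a point): centre of the sleeve's black-banded end face (band 8 to 20 mm from this face; at the start the top one, 130 mm above the bench), 120 mm from the foot face; axes as the sleeve's
- cradle: green cradle, fixed. Origin on the bench under the white ring's centre; x level along the trough to the orange stop, z up. Plate 10 mm thick, x = -45 to 205 mm, 120 mm wide. Bright metal side rails from x = 90 to 182 mm: trough 32 mm wide at the plate, flaring to 84 mm at the rails' top 55 mm above the bench; the lying sleeve has 3 mm side play. No rails before x = 90 mm
- cradle_stop (a point): on the orange stop's face towards the ring: x = 182, y = 0, z = 32 mm in the cradle's frame, same axes. Stop 84 mm wide, 12 mm thick, top 66 mm above the bench. With the sleeve home its foot face is at cradle x = 62 mm, 28 mm short of the rails, so it is pushed from behind without entering the trough
- can: red can standing upright, 56 mm in diameter, 130 mm high, loose; origin at the centre of its foot. Bystander, behind the ring on the -y side: cradle x = -140 to -100 mm, y = -120 to -95 mm
- wrench: open-ended steel wrench 160 mm long lying flat, loose; bystander on the cradle's +y side, 0.10 to 0.12 m from its x axis
- collar: brass ring 52 mm in diameter, 30 mm high, loose; origin at the centre of its underside. Bystander on the cradle's -y side, 0.11 to 0.16 m from its x axis
- bin: empty blue parts bin 120 x 160 mm, 60 mm high, loose; origin at the centre of its underside. Bystander beyond the end stop
Mind the look-alikes: they are no part of the job. Of the things shaped like the sleeve, the steel one is meant.

How it is judged:
By the outcome, as a careful person would: the job done as asked, in the order asked, and still so for the second after the job is handed in, with the robot touching nothing.
It also fails if it takes over 48 s, if anything falls off the work surface, if the arm or the gripper's body presses on something with over 40 N, if the wrist force passes 120 N, or if a joint passes its speed limit or range.

ROBOT

A 6-joint arm with a two-finger parallel gripper is mounted at the origin on the work surface. World frame = base frame: x ahead of the robot, y to its left, z up, the work surface at z = 0. Lengths are in m, angles in degrees, forces in N, time in s.
With the tool pointing down it reaches from about 0.25 to 0.8 m from the base axis. Payload 8.5 kg.
Tool frame: the origin (TCP) lies midway between the tips of the shut fingers; the grasp point (between the pads) lies 19 mm behind it; x points along the fingers, z is the direction in which the jaws open and shut, and the axes are right-handed (so a half turn about x gives the same grasp; the last joint's range is limited). The gripper opens to 85 mm and grips with 20 to 120 N. Pads are 22 mm wide; open, the fingers measure 114 mm over their backs; the gripper's body (76 mm by 85 mm) begins 54 mm behind the grasp point. The pads swing forward as they close: fully open they stand 13 mm farther back than shut.
Start: joints at [73.797, 13.648, -0.773, 75.585, 0, 90], TCP at [0.146, 0.504, 0.231] pointing down, gripper open.
Joint ranges: [-152.45, 152.45], [-59.26, 108.67], [-65.41, 83.53], [-104.44, 129.93], [-82.83, 76.93], [-180, 180]. Speed limits (degrees/s): [127.2, 127.2, 159.86, 180, 180, 180].

INTERFACE

Orientations are given as [roll, pitch, yaw] about the fixed x, y, z axes, in that order (R = Rz(yaw) Ry(pitch) Rx(roll)).
In Python, from station import * gives the robot as it stands.
- The arm moves only by the tool carry_out, never from a script. Its argument "deltas" is a list that holds one entry, the list of rows, each a list of 7 numbers: the shift along the tool's x, y, z in cm, then the turn, a rotation vector about the tool's x, y, z in degrees, then the finger opening in cm, from 0 to 8.54. A call has 1 to 10 rows; each row is the pose to reach, as a shift and turn from the pose commanded when the call began, along the tool's axes at that moment; what a row does not reach only later rows make up. A row lasts 1/12 s, in which the tool goes at most 41.7 mm and 7.16 degrees, less where a joint would pass 70% of its speed; a pose out of reach is approached as far as the arm can. A call with a gripper value outside its range is refused whole. The fingers move at their own pace and stop on an object; "force" is the grip in N (left out, the last holds). Time passes only in rows, so rows that repeat a pose let the fingers close. It gives the time, the measured TCP pose, the force and the opening at its end, in the units of the state.
- get_state(): the state, without advancing time (a new reading comes with each control period).
- get_image(name): name is "scene" or "top"; returns a dict with "image" (400x640x3 uint8, red, green, blue), "fx", "fy", "cx", "cy" (pixels), "k1" (the pictures are not rectified: a ray, as slopes to the right and down, at radius r is drawn at 1 + k1 r^2 times it, then the intrinsics apply), "R" (3x3) and "t" (3): a world point X has camera coordinates R X + t. Camera axes: x right, y down, z forward; pixel columns grow to the right and rows downward; lengths in m; the calibration is good to about 2 mm. A picture is of the moment at which its call begins. There is no depth.
- job_done(): hands the job in, once; it reports no verdict.
The state is a dict: "t": time; "joint_pos": joint angles; "joint_velocities": joint speeds; "tau": joint torques, N m; "ee_pos": TCP position; "eef_rot": TCP orientation; "force": force on the tool from outside, world axes, zero at the start; "wrist_torque": the same for the moment, N m; "width": finger opening in m.
Only numpy, scipy, OpenCV 4.12 (cv2) and the standard library are available. Lean on these libraries where they do the work, as an engineer would, in place of code of your own. Each camera call takes 0.05 s, during which the arm holds its last target.

## Working session

There is one attempt and no reset: what is moved stays moved. The work goes in short steps, Python scripts to look and compute and a tool call to move; the robot and the scene stay as the last step left them, time stands still between calls to the robot, and variables do not carry over. Pictures are saved under pics/ and viewed, and the job is handed in when it is done.

Besides the shell and the picture viewer there is one more tool, called after "Call:" as name([rows], argument=value, ...), one row to a line, values as JSON. carry_out: Moves the arm, as the interface text tells. Its arguments: {"type":"object","properties":{"deltas":{"type":"array","items":{"type":"array","items":{"type":"array","items":{"type":"number"}}}},"force":{"type":"number"}},"required":["deltas"]}

```bash
mkdir -p pics; ls; python3 - <<'E'
from station import *
import cv2
for n in("scene","top"):
    d=get_image(n); cv2.imwrite(f"pics/{n}0.png",d["image"][:,:,::-1]); print(n,{k:d[k] for k in d if k!="image"})
print(get_state())
E
```

```text
pics
scene {'fx': 492.14275336025867, 'fy': 492.14275336025867, 'cx': 322.402540198644, 'cy': 198.52645792618503, 'k1': -0.010326014561340245, 'R': array([[ 0.80889109,  0.58769461,  0.01761424],
       [ 0.39673074, -0.5234518 , -0.75405765],
       [-0.4339354 ,  0.61693862, -0.65657201]]), 't': array([-0.45791415, -0.17207225,  1.61110469])}
top {'fx': 374.55963170793416, 'fy': 374.55963170793416, 'cx': 317.71227751883026, 'cy': 203.35684986445216, 'k1': -0.03440059216713017, 'R': array([[-0.04372572, -0.99904139,  0.00208941],
       [-0.97815517,  0.04238595, -0.20350896],
       [ 0.20322532, -0.01094235, -0.97907085]]), 't': array([0.01882591, 0.59639689, 0.85970829])}
{'t': 0.1, 'joint_pos': array([ 7.37960973e+01,  1.36788074e+01, -8.11072640e-01,  7.55850823e+01,
        1.35588393e-03,  8.99983598e+01]), 'joint_velocities': array([ 0.00402529, -0.07158488,  0.02378959, -0.01051608, -0.02406465,
       -0.02338446]), 'tau': array([ 1.60853895e-03, -5.39721966e+01,  3.46997881e+01,  1.34286837e-02,
        1.18433400e-04,  4.55671341e-06]), 'ee_pos': array([0.14639446, 0.50379096, 0.23073719]), 'eef_rot': array([ 178.96213274,   89.92502549, -107.24013058]), 'force': array([-0.63795414, -0.13050291, -0.06845175]), 'wrist_torque': array([-0.00091997,  0.00261969,  0.06920123]), 'width': 0.08532427358540418}
```

View pics/scene0.png

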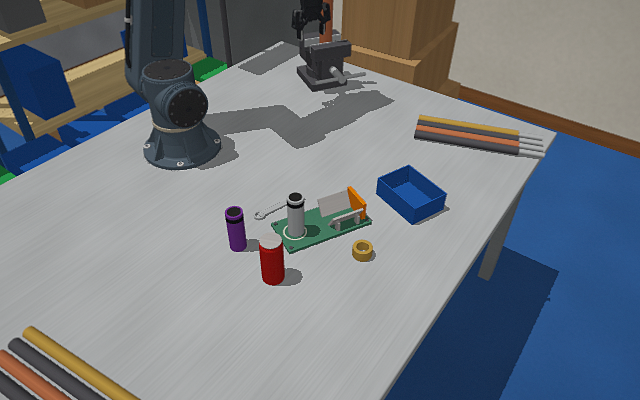

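View pics/top0.png

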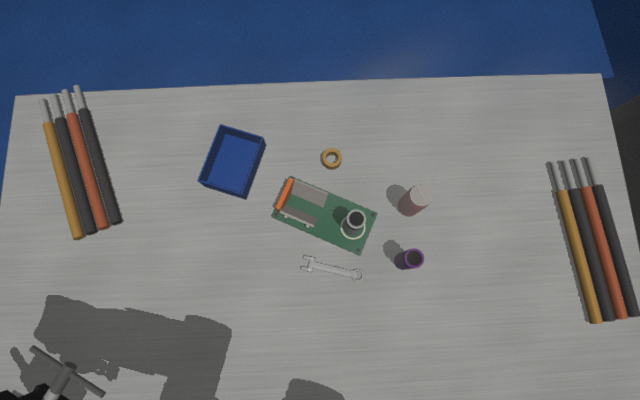

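The scene view shows the steel sleeve with its black band on the green cradle at (295,215); in the top view it is at (353,222). The other candidate is the purple tube at scene (236,228) and top (410,259), which stands off the cradle. The steel one on the ring fits the description, so I'll confirm it in crops and measure.

```bash
cat > h.py <<'E'
import numpy as np, cv2
def ray(d,u,v):
    K=np.array([[d["fx"],0,d["cx"]],[0,d["fy"],d["cy"]],[0,0,1.]])
    p=cv2.undistortPoints(np.array([[[u,v]]],float),K,np.array([d["k1"],0,0,0.]))[0,0]
    R=d["R"];return -R.T@d["t"], R.T@np.array([p[0],p[1],1.])
def onz(d,u,v,z):
    o,r=ray(d,u,v); return o+r*(z-o[2])/r[2]
def proj(d,X):
    K=np.array([[d["fx"],0,d["cx"]],[0,d["fy"],d["cy"]],[0,0,1.]])
    return cv2.projectPoints(np.array(X,float).reshape(-1,1,3),cv2.Rodrigues(d["R"])[0],d["t"],K,np.array([d["k1"],0,0,0.]))[0][:,0]
E
python3 - <<'E'
from station import *
from h import *
a=get_image("scene");b=get_image("top")
c=cv2.resize(a["image"][160:300,210:390],None,fx=4,fy=4,interpolation=cv2.INTER_CUBIC);cv2.imwrite("pics/sc1.png",c[:,:,::-1])
c=cv2.resize(b["image"][140:290,260:440],None,fx=4,fy=4,interpolation=cv2.INTER_CUBIC);cv2.imwrite("pics/tc1.png",c[:,:,::-1])
E
```

```text
(no output)
```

View pics/sc1.png

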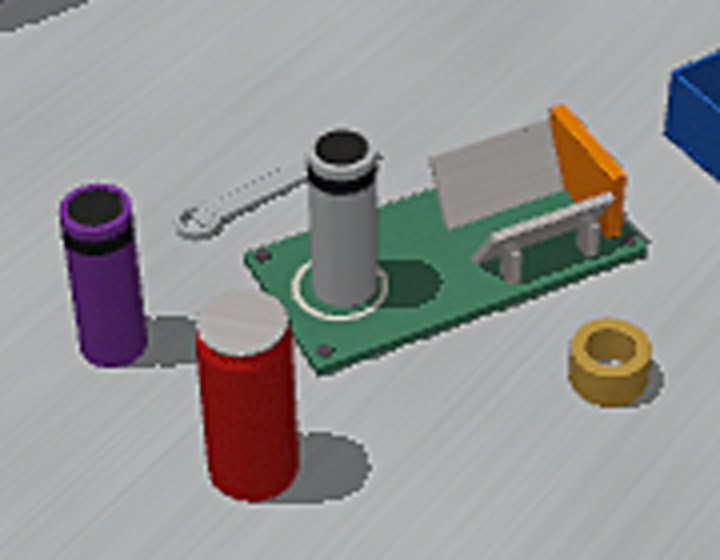

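View pics/tc1.png

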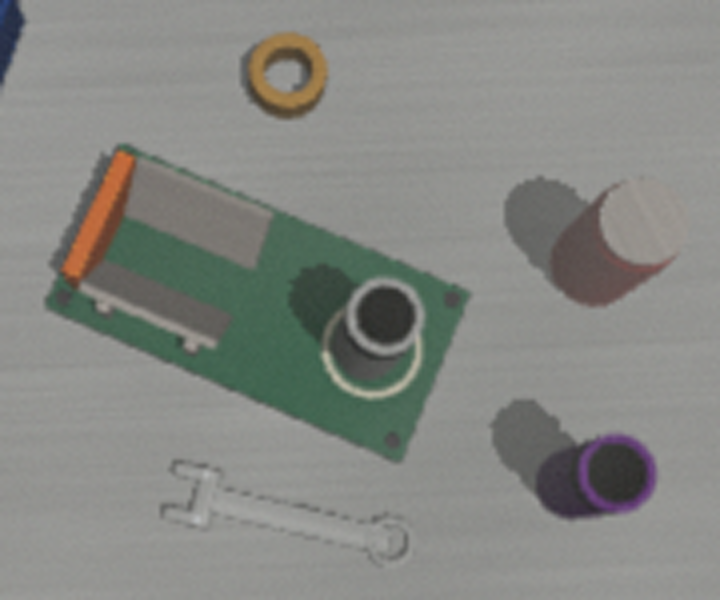

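Both crops confirm it. The steel sleeve with its black band up stands on the ring: scene crop (342,150), top crop (386,316). The purple tube and the red can stand behind it on either side. Next come the measurements.

```bash
cat > meas.py <<'E'
from station import *
from h import *
def big(m):
    cs,_=cv2.findContours(m.astype(np.uint8),cv2.RETR_EXTERNAL,cv2.CHAIN_APPROX_NONE)
    return max(cs,key=cv2.contourArea)[:,0]
if __name__=="__main__":
    for n in("top","scene"):
        d=get_image(n);hsv=cv2.cvtColor(d["image"],cv2.COLOR_RGB2HSV);H,S,V=hsv[...,0].astype(int),hsv[...,1].astype(int),hsv[...,2].astype(int)
        roi=np.zeros(H.shape,bool)
        if n=="top": roi[165:270,260:390]=1
        else: roi[180:260,265:380]=1
        g=(H>65)&(H<95)&(S>70)&roi
        g=cv2.morphologyEx(g.astype(np.uint8),cv2.MORPH_CLOSE,np.ones((3,3)))
        c=big(g); P=np.array([onz(d,u,v,.01)[:2] for u,v in c])
        r=cv2.minAreaRect((P*1000).astype(np.float32)); print(n,"plate mm",r); print(cv2.boxPoints(r).round(1).tolist())
        o=(H>5)&(H<17)&(S>180)&(V>110)&roi; c=big(o)
        P=np.array([onz(d,u,v,.066) for u,v in c]); r=cv2.minAreaRect((P[:,:2]*1000).astype(np.float32));print("stop top mm",r)
        # bore of sleeve: dark
        dk=(V<75)&(S<90); r0=np.zeros_like(dk)
        if n=="top": r0[209:231,345:369]=1
        else: r0[191:203,286:305]=1
        c=big(dk&r0); e=cv2.fitEllipse(c); print("bore",e, onz(d,*e[0],.13))
        # purple, can, 
        p=(H>130)&(H<160)&(S>90); c=big(p); m=c.mean(0);print("purple",m,onz(d,*m,.05))
        for name,mask,z in(("collar",(H>14)&(H<26)&(S>110)&(V>90),.015),):
            r1=np.zeros_like(dk)
            if n=="top": r1[140:175,310:350]=1
            else: r1[235:265,345:380]=1
            m=big(mask&r1).mean(0);print(name,m,onz(d,*m,z))
    d=get_image("top")
    for nm,x,y,z in(("can top",641,221,.13),("purple top",617,473,.12),("sleevetop",386,316,.13),("wr1",388,540,0),("wr2",185,490,0)):
        print(nm,onz(d,(x+.5)/4-.5+260,(y+.5)/4-.5+140,z))
E
python3 meas.py
```

```text
top plate mm ((574.8654174804688, -27.660903930664062), (232.57870483398438, 116.77214050292969), 63.79470443725586)
[[471.1000061035156, -106.19999694824219], [575.9000244140625, -157.8000030517578], [678.5999755859375, 50.900001525878906], [573.7999877929688, 102.5]]Traceback (most recent call last):
  File "meas.py", line 16, in <module>
    o=(H>5)&(H<17)&(S>180)&(V>110)&roi; c=big(o)
                                          ~~~^^^
  File "meas.py", line 5, in big
    return max(cs,key=cv2.contourArea)[:,0]
           ~~~^^^^^^^^^^^^^^^^^^^^^^^^
ValueError: max() iterable argument is empty
```

```bash
sed -i 's/(H>5)&(H<17)&(S>180)&(V>110)/(H<17)\&(S>150)\&(V>90)/; s/(H>65)&(H<95)&(S>70)/(H>60)\&(H<100)\&(S>55)/; s/roi\[165:270,260:390\]/roi[160:275,255:395]/' meas.py; python3 meas.py; python3 - <<'E'
from station import *
im=get_image("top")["image"]; import cv2
h=cv2.cvtColor(im,cv2.COLOR_RGB2HSV)
for p in((285,195),(340,240),(356,219),(345,222),(275,212)): print(p,im[p[1],p[0]],h[p[1],p[0]])
E
```

```text
top plate mm ((577.3467407226562, -22.534332275390625), (246.61085510253906, 117.11741638183594), 63.71044158935547)
[[470.20001220703125, -107.0999984741211], [575.2000122070312, -159.0], [684.5, 62.099998474121094], [579.5, 114.0]]
stop top mm ((625.2313232421875, 73.99586486816406), (12.334094047546387, 82.88273620605469), 62.475765228271484)
bore ((356.02001953125, 218.3857879638672), (12.396042823791504, 13.414912223815918), 168.00115966796875) [ 0.5440844  -0.09113532  0.13      ]
purple [413.54 257.98] [ 0.45378326 -0.23350461  0.05      ]
collar [331.5        157.44230769] [ 0.7290474  -0.04966869  0.015     ]
scene plate mm ((582.6023559570312, -27.855758666992188), (249.94442749023438, 123.93163299560547), 63.80662536621094)
[[471.79998779296875, -112.5999984741211], [583.0, -167.3000030517578], [693.4000244140625, 56.900001525878906], [582.2000122070312, 111.5999984741211]]
stop top mm ((643.3815307617188, 49.15409469604492), (39.64643859863281, 132.3341064453125), 46.19532012939453)
bore ((294.92877197265625, 196.51473999023438), (7.4498796463012695, 12.467245101928711), 88.38819885253906) [ 0.54568402 -0.09279773  0.13      ]
purple [235.49285714 226.65      ] [ 0.4390753  -0.20566956  0.05      ]
collar [362.04918033 250.26229508] [ 0.72760719 -0.05079253  0.015     ]
can top [ 0.59208272 -0.2409403   0.13      ]
purple top [ 0.45058435 -0.21615239  0.12      ]
sleevetop [ 0.54352886 -0.09133684  0.13      ]
wr1 [ 0.4210774  -0.09815604  0.        ]
wr2 [0.45805474 0.02895288 0.        ]
(285, 195) [185 105  63] [ 10 168 185]
(340, 240) [ 69 103  83] [ 72  84 103]
(356, 219) [51 52 51] [60  5 52]
(345, 222) [63 65 61] [45 16 65]
(275, 212) [66 79 71] [72 42 79]
```

```bash
cat > go.py <<'E'
from station import *
from h import *
from scipy.spatial.transform import Rotation as Ro
import sys
YAW=63.75; O=np.array([.5423,-.0940,0]); cy=np.deg2rad(YAW)
C=np.array([[np.cos(cy),-np.sin(cy),0],[np.sin(cy),np.cos(cy),0],[0,0,1]])
def tgt(xc,yc,z): return O+C@np.array([xc,yc,z])
def rel(p,zsign=1,along="y"):
    s=get_state(); R=Ro.from_euler("xyz",s["eef_rot"],degrees=True)
    a=C[:,1] if along=="y" else C[:,0]
    x=np.array([0,0,-1.]); z=a*zsign; y=np.cross(z,x); T=Ro.from_matrix(np.c_[x,y,z])
    print(f"t{s['t']:.2f}",along,zsign,"shift cm",(R.inv().apply(p-s["ee_pos"])*100).round(2),"rotvec",np.rad2deg((R.inv()*T).as_rotvec()).round(2))
def where():
    s=get_state(); print("t",round(s["t"],2),"world",s["ee_pos"].round(4),"cradle",(C.T@(s["ee_pos"]-O)).round(4),"F cradle",(C.T@s["force"]).round(1),"w",s["width"],"j",s["joint_pos"].round(1))
E
python3 - <<'E'
from go import *
where(); s=get_state();print(Ro.from_euler("xyz",s["eef_rot"],degrees=True).as_matrix().round(3))
for al in"xy":
  for z in(1,-1): rel(tgt(-.075,0,.231),z,al)
d=get_image("top"); print(C.T@(onz(d,356.02,218.39,.13)-O), C.T@(np.array([.592,-.241,0])-O),C.T@(np.array([.4505,-.216,0])-O))
E
```

```text
t 0.45 world [0.1465 0.5041 0.2312] cradle [0.3613 0.6195 0.2312] F cradle [-0.7 -0.4 -0. ] w 0.08568945693908446 j [73.8 13.7 -0.8 75.6 -0.  90. ]
[[-0.    -0.96   0.279]
 [-0.     0.279  0.96 ]
 [-1.    -0.    -0.   ]]
t0.45 x 1 shift cm [ 3.000e-02 -5.339e+01 -5.377e+01] rotvec [ 1.005e+01 -1.000e-02  0.000e+00]
t0.45 x -1 shift cm [ 3.000e-02 -5.339e+01 -5.377e+01] rotvec [-1.6995e+02 -0.0000e+00 -2.0000e-02]
t0.45 y 1 shift cm [ 3.000e-02 -5.339e+01 -5.377e+01] rotvec [-7.995e+01 -1.000e-02 -1.000e-02]
t0.45 y -1 shift cm [ 3.000e-02 -5.339e+01 -5.377e+01] rotvec [ 1.0005e+02 -1.0000e-02  1.0000e-02]
[ 0.00335482 -0.00032446  0.13      ] [-0.10985855 -0.10959101  0.        ] [-0.15002058  0.0283737   0.        ]
```

Call:
carry_out([
  [[-3,-1.5,-1.5,0,0,0,0],[-4,-4,-4,-4,0,0,0],[-4,-6.7,-6.7,-8,0,0,0],[-4,-9.4,-9.4,-12,0,0,0],[-4,-12.1,-12.1,-16,0,0,0],[-4,-14.8,-14.8,-20,0,0,0],[-4,-17.5,-17.5,-24,0,0,0],[-4,-20.2,-20.2,-28,0,0,0],[-4,-22.9,-22.9,-32,0,0,0],[-4,-25.6,-25.6,-36,0,0,0]],
], force=30)

```text
t: 1.33
ee_pos: [0.3213, 0.1852, 0.2716]
eef_rot: [-84.5, 89.9, 25.5]
force: [0.9, 0.8, 0.0]
width: 0.0001
```

```bash
python3 -c "
from go import *
where();rel(tgt(-.075,0,.231),1,'y')"
```

```text
t 1.33 world [0.3213 0.1852 0.2716] cradle [0.1526 0.3217 0.2716] F cradle [ 1.1 -0.4  0. ] w 6.950459729986257e-05 j [ 30.   -2.3 -13.2  79.1  -0.    9.9]
t1.33 y 1 shift cm [  4.06  -5.79 -38.98] rotvec [-4.373e+01 -2.000e-02  5.000e-02]
```

Call:
carry_out([
  [[0,-0.5,-3.9,-4.5,0,0,0],[0,-1.1,-7.8,-9,0,0,0],[0,-1.7,-11.7,-13.5,0,0,0],[0,-2.3,-15.6,-18,0,0,0],[0,-2.9,-19.5,-22.5,0,0,0],[0,-3.5,-23.4,-27,0,0,0],[0,-4.1,-27.3,-31.5,0,0,0],[0,-4.7,-31.2,-36,0,0,0],[0,-5.3,-35.1,-40,0,0,0],[0,-5.8,-39,-43.7,0,0,0]],
])

```text
t: 2.17
ee_pos: [0.5082, -0.1626, 0.2714]
eef_rot: [-164.2, 90.0, -10.5]
force: [0.0, 1.0, 0.3]
width: -0.0001
```

```bash
python3 -c "
from go import *
where();rel(tgt(-.075,-.0003,.115),1,'y')"
```

```text
t 2.17 world [ 0.5082 -0.1626  0.2714] cradle [-0.0766  0.0003  0.2714] F cradle [0.9 0.4 0.3] w -0.00013497454554974375 j [-17.7  13.9   5.5  81.5   0.  -81.4]
t2.17 y 1 shift cm [15.64 -0.16 -0.05] rotvec [-0.07 -0.03  0.01]
```

Call:
carry_out([
  [[2,-0.1,0,0,0,0,0],[5,-0.1,0,0,0,0,0],[8,-0.1,0,0,0,0,0],[11,-0.1,0,0,0,0,0],[13.5,-0.1,0,0,0,0,0],[15,-0.1,0,0,0,0,0],[15.6,-0.1,0,0,0,0,0],[15.6,-0.1,0,0,0,0,0]],
])

```text
t: 2.83
ee_pos: [0.5072, -0.1594, 0.1142]
eef_rot: [12.0, 89.9, 165.5]
force: [0.4, -0.3, 1.3]
width: 0.0001
```

```bash
python3 - <<'E'
from go import *
where()
for n,(r0,r1,c0,c1) in dict(scene=(130,280,210,390),top=(140,290,260,440)).items():
    c=cv2.resize(get_image(n)["image"][r0:r1,c0:c1],None,fx=4,fy=4);cv2.imwrite(f"pics/{n}2.png",c[:,:,::-1])
a,b=cv2.imread("pics/scene2.png"),cv2.imread("pics/top2.png")
cv2.imwrite("pics/both2.png",cv2.resize(np.hstack([a,b]),(800,333)))
E
```

```text
t 2.83 world [ 0.5072 -0.1594  0.1142] cradle [-0.0741  0.0026  0.1142] F cradle [-0.1 -0.5  1.3] w 0.00011813209353157046 j [-17.4  18.2 -12.3  59.7  -0.  -80.9]
```

View pics/both2.png

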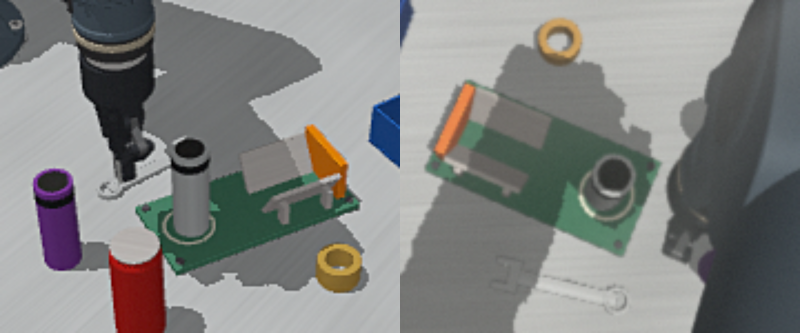

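The tool is shut and stands behind the sleeve at tip height 0.114, clear of the can and the purple tube. I'll advance to just short of contact.

Call:
carry_out([
  [[0,-1,-0.1,0,0,0,0],[0,-2,-0.2,0,0,0,0],[0,-3,-0.2,0,0,0,0],[0,-3.5,-0.2,0,0,0,0],[0,-3.8,-0.2,0,0,0,0],[0,-3.8,-0.2,0,0,0,0]],
])

```text
t: 3.43
ee_pos: [0.5272, -0.1256, 0.1154]
eef_rot: [178.0, 90.0, -28.4]
force: [0.6, -0.5, -0.2]
width: -0.0002
```

```bash
python3 - <<'E'
from go import *
where();rel(tgt(-.03,-.0003,.115),1,'y')
d=get_image("scene")
c=cv2.resize(d["image"][130:260,230:390],None,fx=5,fy=4.6);cv2.imwrite("pics/s3.png",cv2.resize(d["image"][130:250,230:390],None,fx=5,fy=5)[:,:,::-1])
E
```

```text
t 3.43 world [ 0.5272 -0.1256  0.1154] cradle [-0.035  -0.0004  0.1154] F cradle [-0.2 -0.7 -0.2] w -0.00020025203127196507 j [-13.4  18.9 -10.9  60.1  -0.  -77. ]
t3.43 y 1 shift cm [ 0.04 -0.5   0.01] rotvec [-0.18 -0.01 -0.  ]
```

View pics/s3.png

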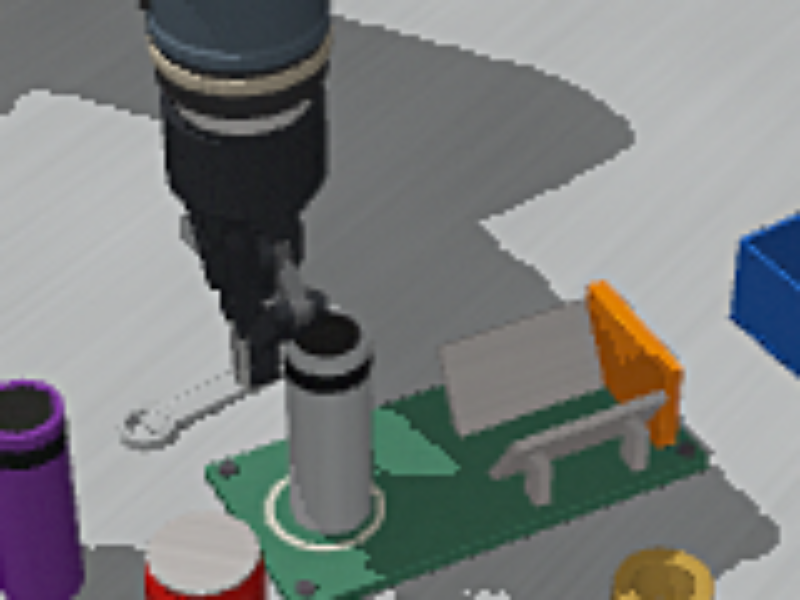

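The fingertips (crop 265,375) sit right behind the sleeve's upper rim (crop 330,340), in line with the trough. I'll start a gentle push.

Call:
carry_out([
  [[0,-0.3,0,0,0,0,0],[0,-0.6,0,0,0,0,0],[0,-0.9,0,0,0,0,0],[0,-1.2,0,0,0,0,0],[0,-1.5,0,0,0,0,0],[0,-1.8,0,0,0,0,0],[0,-2.1,0,0,0,0,0]],
])

```text
t: 4.07
ee_pos: [0.5362, -0.1075, 0.1154]
eef_rot: [131.4, 90.0, -75.1]
force: [-0.1, -1.2, 1.1]
width: 0.0
```

```bash
python3 - <<'E'
from go import *
where()
d=get_image("scene")
cv2.imwrite("pics/s4.png",cv2.resize(d["image"][130:250,230:390],None,fx=5,fy=5)[:,:,::-1])
E
```

```text
t 4.07 world [ 0.5362 -0.1075  0.1154] cradle [-0.0148 -0.0005  0.1154] F cradle [-1.2 -0.4  1.1] w 1.0045280250132663e-05 j [-11.3  19.4 -10.2  60.4  -0.  -74.8]
```

View pics/s4.png

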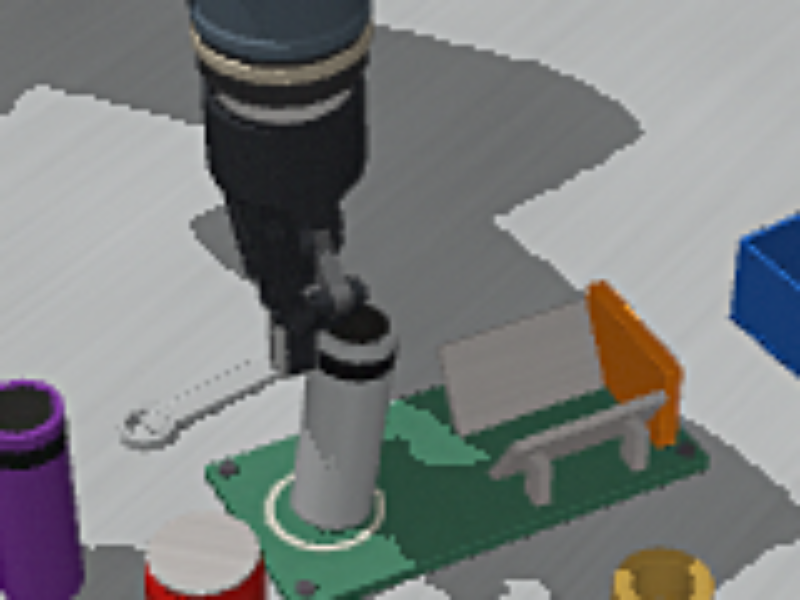

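The sleeve is tilting towards the trough (top now at crop 358,325) with its foot still on the ring. I'll continue the push.

Call:
carry_out([
  [[0,-0.4,0,0,0,0,0],[0,-0.8,0,0,0,0,0],[0,-1.2,0,0,0,0,0],[0,-1.6,0,0,0,0,0],[0,-2,0,0,0,0,0],[0,-2.4,0,0,0,0,0],[0,-2.8,0,0,0,0,0],[0,-3.2,0,0,0,0,0],[0,-3.2,0,0,0,0,0]],
])

```text
t: 4.87
ee_pos: [0.5508, -0.0783, 0.1153]
eef_rot: [-108.5, 90.0, 45.0]
force: [-0.8, 1.1, 0.6]
width: 0.0001
```

```bash
python3 - <<'E'
from go import *
where()
d=get_image("scene")
cv2.imwrite("pics/s5.png",cv2.resize(d["image"][130:250,230:390],None,fx=5,fy=5)[:,:,::-1])
E
```

```text
t 4.87 world [ 0.5508 -0.0783  0.1153] cradle [ 0.0178 -0.0007  0.1153] F cradle [0.6 1.2 0.6] w 9.731709484881377e-05 j [ -8.1  20.2  -8.9  60.8   0.  -71.6]
```

View pics/s5.png

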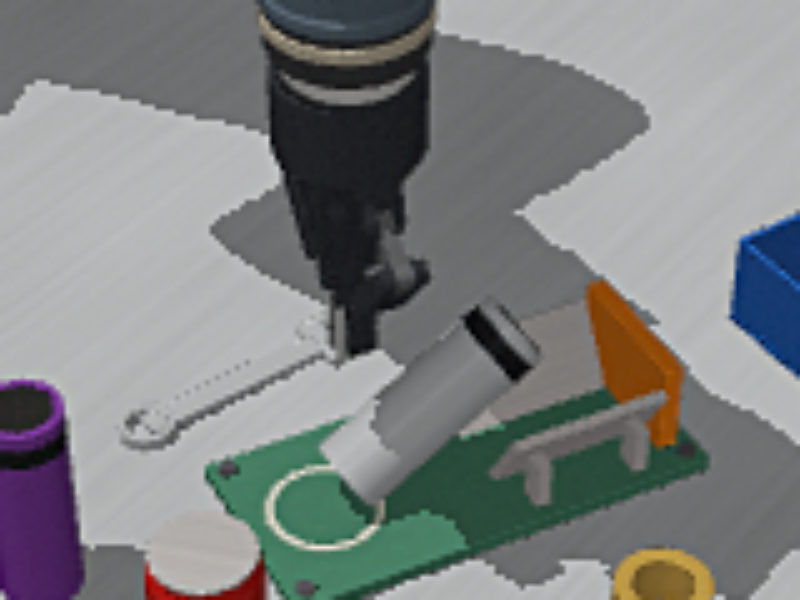

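The sleeve is mid-fall towards the trough, band first. I'll back the tool off while it lands.

Call:
carry_out([
  [[0,0.8,0,0,0,0,0],[0,2,0,0,0,0,0],[0,3.5,0,0,0,0,0],[0,5,0,0,0,0,0],[0,5.8,0,0,0,0,0],[0,6,0,0,0,0,0],[0,6,0,0,0,0,0],[0,6,0,0,0,0,0]],
])

```text
t: 5.58
ee_pos: [0.5237, -0.1329, 0.1154]
eef_rot: [-142.4, 90.0, 11.1]
force: [-0.1, -1.0, -0.3]
width: -0.0003
```

```bash
cat > look.py <<'E'
from go import *
k=sys.argv[1]; where()
a=get_image("scene")["image"][150:250,250:400];b=get_image("top")["image"][160:260,260:410]
cv2.imwrite(f"pics/b{k}.png",np.hstack([cv2.resize(a,(400,267),interpolation=2),cv2.resize(b,(400,267),interpolation=2)])[:,:,::-1])
E
python3 look.py 6
```

```text
t 5.58 world [ 0.5237 -0.1329  0.1154] cradle [-0.0431 -0.0005  0.1154] F cradle [-1.  -0.3 -0.3] w -0.00025799235026954207 j [-14.2  18.8 -11.1  60.1   0.  -77.7]
```

View pics/b6.png

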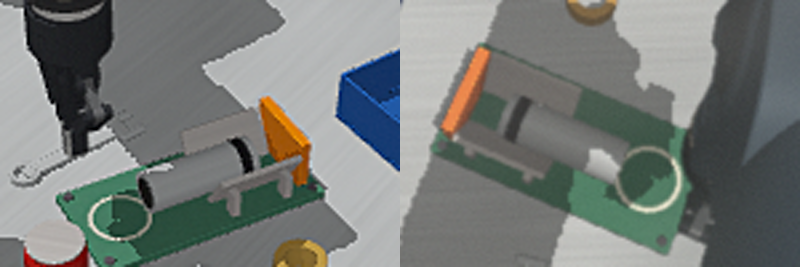

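The sleeve lies in the trough with its band towards the stop and its foot just past the ring. Next I descend behind the foot to z of about 0.027.

Call:
carry_out([
  [[2,0,0,0,0,0,0],[4,0,0,0,0,0,0],[6,0,0,0,0,0,0],[7.5,0,0,0,0,0,0],[8.5,0,0,0,0,0,0],[8.8,0,0,0,0,0,0],[8.8,-1,0,0,0,0,0],[8.8,-2,0,0,0,0,0],[8.8,-3,0,0,0,0,0],[8.8,-3,0,0,0,0,0]],
])

```text
t: 6.52
ee_pos: [0.5389, -0.1041, 0.0283]
eef_rot: [-152.6, 89.9, 1.0]
force: [0.6, -0.1, 0.8]
width: -0.0003
```

```bash
python3 look.py 7; python3 -c "
from go import *
rel(tgt(.051,0,.027),1,'y')"
```

```text
t 6.52 world [ 0.5389 -0.1041  0.0283] cradle [-0.0106 -0.0014  0.0283] F cradle [ 0.2 -0.6  0.8] w -0.00034520522370183615 j [-10.9  24.2 -17.3  48.4   0.  -74.5]
t6.62 y 1 shift cm [ 0.1 -6.3  0.1] rotvec [-0.16 -0.06  0.01]
```

View pics/b7.png

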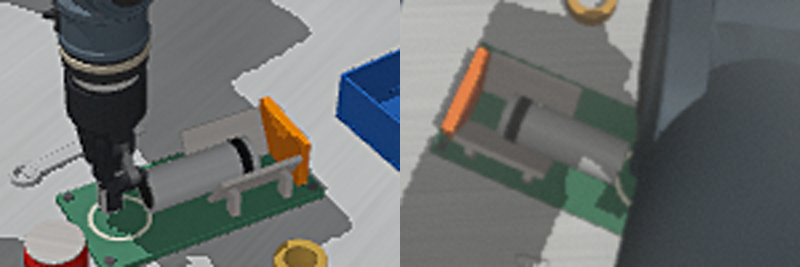

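The fingers are behind the foot face (left crop 120,195), level and in line. I'll push slowly.

Call:
carry_out([
  [[0,-0.5,0,0,0,0,0],[0,-1,0.1,0,0,0,0],[0,-1.5,0.1,0,0,0,0],[0,-2,0.1,0,0,0,0],[0,-2.5,0.1,0,0,0,0],[0,-3,0.1,0,0,0,0],[0,-3.5,0.1,0,0,0,0],[0,-4,0.1,0,0,0,0],[0,-4.4,0.1,0,0,0,0],[0,-4.8,0.1,0,0,0,0]],
])

```text
t: 7.45
ee_pos: [0.557, -0.0632, 0.0273]
eef_rot: [87.6, 89.8, -119.0]
force: [-2.9, -6.3, 3.3]
width: 0.0001
```

```bash
python3 look.py 8
```

```text
t 7.45 world [ 0.557  -0.0632  0.0273] cradle [0.0342 0.0004 0.0273] F cradle [-6.9 -0.2  3.3] w 0.00012455650495496673 j [ -6.4  25.3 -15.5  49.3  -0.1 -69.8]
```

View pics/b8.png

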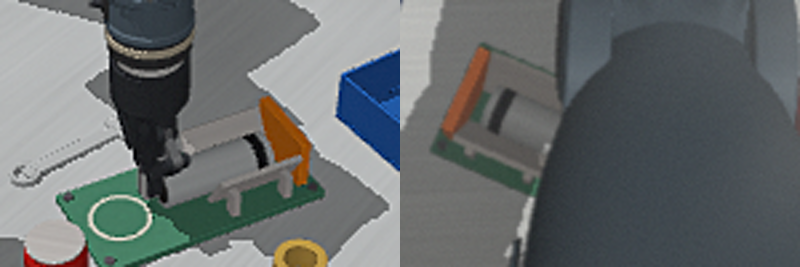

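It is sliding at about 7 N with the band end nearing the stop. I'll take small steps and watch the force.

Call:
carry_out([
  [[0,-0.3,0,0,0,0,0],[0,-0.6,0,0,0,0,0],[0,-0.9,0,0,0,0,0],[0,-1.1,0,0,0,0,0],[0,-1.3,0,0,0,0,0]],
])

```text
t: 7.97
ee_pos: [0.5628, -0.0516, 0.0273]
eef_rot: [88.9, 89.9, -117.7]
force: [-3.8, -6.0, 2.3]
width: 0.0
```

Call:
carry_out([
  [[0,-0.1,0,0,0,0,0],[0,-0.2,0,0,0,0,0]],
])

```text
t: 8.13
ee_pos: [0.5637, -0.0499, 0.0273]
eef_rot: [89.4, 89.9, -117.1]
force: [-3.2, -7.1, 3.4]
width: 0.0001
```

```bash
python3 look.py 9
```

```text
t 8.13 world [ 0.5637 -0.0499  0.0273] cradle [0.0491 0.0003 0.0273] F cradle [-7.7 -0.3  3.4] w 0.00014832933456912256 j [ -5.   25.7 -14.7  49.6  -0.1 -68.4]
```

View pics/b9.png

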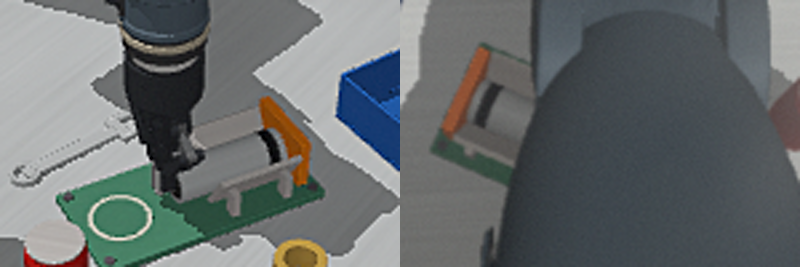

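It is still sliding at 7.7 N, close to home. I'll continue in 1 mm steps.

Call:
carry_out([
  [[0,-0.1,0,0,0,0,0],[0,-0.2,0,0,0,0,0]],
])

```text
t: 8.4
ee_pos: [0.5645, -0.0482, 0.0273]
eef_rot: [87.9, 89.9, -118.7]
force: [-4.4, -8.9, 3.3]
width: 0.0001
```

Call:
carry_out([
  [[0,-0.1,0,0,0,0,0],[0,-0.2,0,0,0,0,0]],
])

```text
t: 8.57
ee_pos: [0.5645, -0.0481, 0.0273]
eef_rot: [91.9, 89.6, -114.7]
force: [-9.2, -18.6, 7.6]
width: -0.0001
```

Call:
carry_out([
  [[0,-0.1,0,0,0,0,0],[0,-0.2,0,0,0,0,0]],
])

```text
t: 8.73
ee_pos: [0.5645, -0.0481, 0.0273]
eef_rot: [92.0, 89.4, -114.7]
force: [-12.0, -28.9, 9.8]
width: 0.0003
```

The tool has stalled at cradle x of about 51 mm and the force has risen to 31 N, so the sleeve is against the stop. I'll back straight off, then go up.

Call:
carry_out([
  [[0,0.3,0,0,0,0,0],[0,0.6,0,0,0,0,0],[0,1.2,0,0,0,0,0],[0,2.2,0,0,0,0,0],[0,3.5,0,0,0,0,0],[0,5,0,0,0,0,0],[0,6.5,0,0,0,0,0],[-2,7,0,0,0,0,0],[-5,7,0,0,0,0,0],[-8,7,0,0,0,0,0]],
])

```text
t: 9.57
ee_pos: [0.534, -0.1074, 0.1076]
eef_rot: [15.1, 89.9, 168.5]
force: [0.3, -0.9, -0.3]
width: -0.0
```

Call:
carry_out([
  [[-3,0,0,0,0,0,0],[-6,0,0,0,0,0,0],[-9,0,0,0,0,0,0],[-12,0,2,0,0,0,0],[-14,0,5,0,0,0,0],[-14,0,9,0,0,0,0],[-14,0,13,0,0,0,0],[-14,0,16,0,0,0,0],[-14,0,18,0,0,0,0],[-14,0,18,0,0,0,0]],
])

```text
t: 10.4
ee_pos: [0.3707, -0.0253, 0.2476]
eef_rot: [-10.2, 90.0, 143.4]
force: [1.4, -0.1, 0.3]
width: 0.0
```

```bash
python3 look.py 10; python3 - <<'E'
from go import *
d=get_image("top"); cv2.imwrite("pics/fulltop.png",d["image"][:,:,::-1])
s=get_image("scene");cv2.imwrite("pics/scc.png",cv2.resize(s["image"][150:290,210:390],None,fx=4,fy=4,interpolation=2)[:,:,::-1])
# expected geometry drawn: sleeve ends at stop
P=[tgt(182,0,32)]
for nm,dd in(("top",d),("scene",s)):
    print(nm,"expect top-line pts x=62,162,174,182 at z=54mm",proj(dd,[tgt(x/1000,0,.054) for x in(62,162,174,182)]).round(1).tolist())
E
```

```text
t 10.4 world [ 0.3707 -0.0253  0.2476] cradle [-0.0143  0.1843  0.2476] F cradle [ 0.6 -1.3  0.3] w 3.2891324715093966e-05 j [ -3.9  -1.8 -16.2  75.7   0.  -67.5]
top expect top-line pts x=62,162,174,182 at z=54mm [[330.9, 214.1], [293.9, 198.1], [289.5, 196.2], [286.6, 195.0]]
scene expect top-line pts x=62,162,174,182 at z=54mm [[315.4, 211.1], [348.0, 200.0], [351.8, 198.7], [354.3, 197.8]]
```

View pics/fulltop.png

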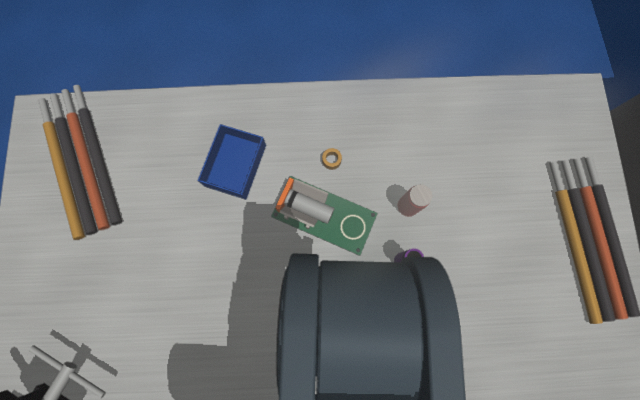

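View pics/scc.png

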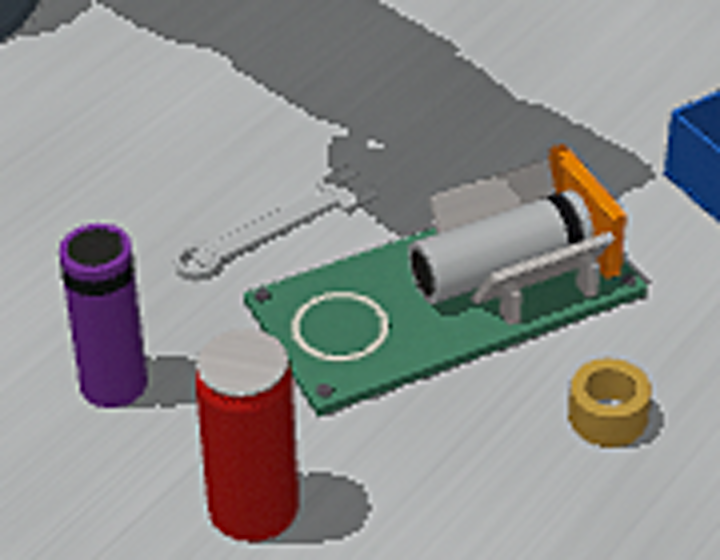

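In the final pictures the sleeve lies in the trough with its band against the orange stop. The top edge of its foot is at scene px (316,211), where (315.4,211.1) is expected for home. The can, wrench, collar and bin are at their starting pixels.

```bash
python3 -c "
from station import *
print(job_done())"
```

```text
the job is handed in; nothing more can be done
None
```

The steel sleeve is down in the trough with its black-banded end against the orange stop, and I handed the job in at about 10.6 s. With the gripper shut, I tipped it over by pushing near its top. Once it lay in the trough I pushed on its foot face, never gripping or lifting it.

**Home against the stop:**
- It slid at about 7 to 8 N. The tool then stalled at cradle x of about 51 mm, which puts the foot face at 62 mm as specified.
- The force rose to about 33 N before I backed off. That was at the fingers, well under the 120 N wrist limit.
- After I backed off, the foot edge showed at scene pixel (316,211), against an expected (315.4,211.1). The top view also shows the band against the stop.

**Bystanders:** the can, collar and bin look unmoved in the last pictures. In the final top view the arm hid the wrench and part of the purple tube. Both looked unmoved in the scene view. The arm was clear of everything at hand-in.

No check failed. The two cameras disagreed by about 2 mm on the sleeve's position at the start, which is within the stated calibration.

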